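# Show the cutting die's edge to the inspection camera

## Task

The small inspection camera has been shoved aside: first slide it over the bench, without lifting or tipping it, back onto its taped mark so that it stands square inside the four yellow corners. Then pick up the plywood cutting die that stands on the hide and hold it in the air in front of the lens for the edge check: its cutting edge squarely facing the lens, centred, 100 mm from the face of the ring light, with the die's long side level across the picture. The job ends holding: finish while the gripper still holds the die steady there, with the camera on its mark and the punch, tin, weight and maul left where they are.

Things in the scene. Friction and masses are not known exactly. Their poses are not given: they have to be found in the camera images.
- camera: loose camera stand, 0.8 kg, slides on the bench (needs about 5 N). Grey base plate 110 (x) x 160 (y) x 24 mm high; in its middle a barrel tilts between two cheeks, all within y +-41 mm and 140 mm high, so the plate can be pushed by its end faces (y = +-80 mm, 110 mm long). Origin: centre of the plate's underside; z up, the lens looks to -x (the robot's side).
- lens (a point): centre of the face of the camera's white ring light (58 mm across). z: optical axis, out of the lens, up and to the robot's side; y: the picture's width, level, parallel to the stand's y. The barrel pivots stiffly 42 mm behind this point, at 88 mm height, and leans 0.26 to 0.52 rad from vertical, differently each time (no need to touch it).
- focus (a point): point in the air 100 mm straight out from the ring light's face on the optical axis, axes as lens; it moves with the camera. The die belongs here: its origin on this point, its z along this z, its y along this y, either way round.
- mark: the camera's place: four yellow tape corners flat on the bench, 120 (x) x 170 (y) mm between them. Origin at the centre, on the bench; its axes are those the camera stand should have (lens towards -x).
- die: steel-rule cutting die, about 0.18 kg: plywood block 46 (x) x 92 (y) x 18 mm, red band at its +y end, steel strike plate on top, a crescent of steel blades 6 mm out below. It stands on the blades on the bench, through the flat tan hide (1 mm). Origin: under the block's centre, in the cutting edge's plane; z up through the block. Plywood z = 6 to 24 mm, top 26 mm. Grip it across the 46 mm.
- punch: bystander: round clear acrylic punch, 64 mm across and 28 mm high on a steel foot; origin at the centre of its underside
- tin: bystander: closed tin of edge paint with a blue label, 68 mm across, 75 mm high; origin at the centre of its underside
- weight: bystander: dark steel pattern weight with a knob, 72 mm across, 54 mm high; origin at the centre of its underside
- maul: bystander: white maul standing on its head, 66 mm across, 182 mm high; origin at the centre of its underside
Things that resemble listed ones, but are neither listed nor needed, are in the scene too. Several things have the shape of the camera; the one meant has the colours described above.

How it is judged (in metres and radians):
On the way, in this order (a step that is already met when the one before it is completed fails the run):
1. the camera stands on its taped mark, within 20 mm and 0.2 rad, at rest (horizontal distance between camera and mark below 0.02 m and angle between the x axis of camera and the x axis of mark, either way round below 0.2 rad and linear speed of camera below 0.02 m/s), for 0.2 s.
2. the die is lifted clear of the bench in the gripper (height (world z) of die above 0.05 m and contact force between the fingers and die above 1 N), for 0.2 s.
At the end, for the whole second after the job is handed in: held by the gripper alone and still: die origin within 15 mm of the focus, z within 0.17 rad of the optical axis, long side within 0.2 rad of the picture's width, over 120 mm high, clear of the camera; camera within 20 mm and 0.2 rad of its mark; bystanders moved under 30 mm (distance between die and focus below 0.015 m and angle between the z axis of die and the z axis of focus, either way round below 0.17 rad and angle between the y axis of die and the y axis of focus, either way round below 0.2 rad and angle between die's own z axis and vertical below 1.2 rad and height (world z) of die above 0.12 m and contact force between the fingers and die above 1 N and contact force between die and camera below 0.2 N and linear speed of die below 0.03 m/s and angular speed of die below 0.2 rad/s and horizontal distance between camera and mark below 0.02 m and angle between the x axis of camera and the x axis of mark, either way round below 0.2 rad and height (world z) of camera below 0.004 m and distance of each of punch, tin, weight, maul from where it was at the start of the episode below 0.03 m); the arm keeps its last pose, push and grip.
It fails at once if the camera is lifted off the bench (height (world z) of camera above 0.015 m).
It fails at once if the camera is tipped (angle between camera's own z axis and vertical above 0.2 rad).
It fails at once if a bystander is pushed away or knocked over (distance of any of punch, tin, weight, maul from where it was at the start of the episode above 0.03 m or angle between any of maul, tin's own z axis and vertical above 0.5 rad).
It also fails if it takes over 58 s, if anything falls off the work surface, if the arm or the gripper's body presses on something with over 40 N, if the wrist force passes 120 N, or if a joint passes its speed limit or range.

## Robot

A 7-joint arm with a two-finger parallel gripper is mounted at the origin on the work surface. World frame = base frame: x ahead of the robot, y to its left, z up, the work surface at z = 0. Lengths are in m, angles in degrees, forces in N, time in s.
With the tool pointing down it reaches from about 0.425 to 0.875 m from the base axis. Payload 4.7 kg.
Tool frame: the origin (TCP) lies between the finger pads; the fingertips stand env.finger_overhang ahead of it and the grasp point (between the pads) lies 5 mm behind it (env.finger_overhang is the distance from the TCP to the fingertips, in m); z points along the fingers, y is the line along which they close (so a half turn about z gives the same grasp; the last joint's range is limited). The gripper opens to 87 mm and grips with 3 to 60 N. Pads are 19 mm wide; open, the fingers measure 117 mm over their backs; the gripper's body (75 mm by 190 mm) begins 51 mm behind the grasp point.
Start: joints at [68.13, 18.392, -4.016, 83.108, 1.295, 78.541, -3.26], TCP at [0.251, -0.6, 0.237] pointing down, gripper open.
Joint ranges: [-163.93, 163.93], [-17.29, 119.83], [-79.2, 71.16], [3.27, 140.29], [-89.18, 269.18], [5.43, 117.66], [-154.24, 154.24]. Speed limits (degrees/s): [147.25, 147.25, 180, 180, 180, 180, 180].

## Interface

Orientations are given as [roll, pitch, yaw] about the fixed x, y, z axes, in that order (R = Rz(yaw) Ry(pitch) Rx(roll)).
In Python, from cell import telemetry, eyes, env, models gives the robot as it stands. The module is installed in compiled form; this text tells all that it offers.
- The arm moves only by the tool drive_tool, never from a script. Its arguments are lists of equal length, an entry for each row: "angular": the turn, a rotation vector about the tool's x, y, z in rad, a list of three; "delta_pos": the shift along the tool's x, y, z in cm, a list of three; "gripper": the finger opening in cm, from 0 to 8.7. A call has 1 to 20 rows; each row shifts and turns the commanded pose from where the row before left it, along the tool's axes as they then stand; what a row does not reach is not made up. A row lasts 1/10 s, in which the tool goes at most 50 mm and 8.59 degrees, less where a joint would pass 70% of its speed; a pose out of reach is approached as far as the arm can. A call with a gripper value outside its range is refused whole. The fingers move at their own pace and stop on an object; "squeeze" is the grip in N (left out, the last holds). Time passes only in rows, so rows that do not move let the fingers close. It gives the time, the measured TCP pose, the force, the opening and the grip force at its end, in the units of the state.
- telemetry.get_obs(): the state, without advancing time (a new reading comes with each control period).
- eyes.read_camera(name): name is "side" or "top" or "wrist"; returns a dict with "pixels" (384x512x3 uint8, red, green, blue), "mtx" (3x3 intrinsics, pixels), "D" ([k1, k2, p1, p2, k3] as OpenCV has them; the pictures are not rectified), "origin" and "orientation" of the camera in the world. Camera axes: x right, y down, z forward; pixel columns grow to the right and rows downward; lengths in m; the calibration is good to about 2 mm. A picture is of the moment at which its call begins. There is no depth.
- env.sign_off(): hands the job in; it is judged then, once.
Trained networks look in a picture, given as the dict that the camera call returned (one of the last four; its "shot" number tells which), for a name from the list of things; names that differ only in an ending like _2 or _b are one class to them, and where a whole thing is asked for, a point or a joint stands for the part that bears it (a point fixed in the world has none). Each returns a list of dicts, best first, with "p" (0 to 1); they miss things now and then, are a little off and sometimes report something else, mostly with a low value. They report only what shows in the picture. A call takes as long as a camera call. They do not tell look-alikes from the thing itself.
- models.search_frame(picture, target): "centre" ([column, row] in pixels, amid what is visible of it).
- models.cut_out(picture, target): "pixels" (384x512 bool, what is visible of it) and "centre" ([column, row] in pixels, amid what is visible of it).
The state is a dict: "time_s": time; "qpos": joint angles; "joint_velocities": joint speeds; "effort": joint torques, N m; "tool_pos": TCP position; "tool_rot": TCP orientation; "force": force on the tool from outside, world axes, zero at the start; "wrist_torque": the same for the moment, N m; "grip_width": finger opening in m; "grasp_force": force on a finger pad.
Only numpy, scipy, OpenCV 4.12 (cv2) and the standard library are available. Lean on these libraries where they do the work, as an engineer would, in place of code of your own. Each camera call takes 0.05 s, during which the arm holds its last target. There are 200 camera calls.

## Working session

There is one attempt and no reset: what is moved stays moved. The work goes in short steps, Python scripts to look and compute and a tool call to move; the robot and the scene stay as the last step left them, time stands still between calls to the robot, and variables do not carry over. Pictures are saved under pics/ and viewed, at most 10 in all, crops included, and the job is handed in when it is done.

Besides the shell and the picture viewer there is one more tool, called as name(argument=value, ...) on one line, values as JSON. drive_tool: Moves the arm, as the interface text tells. Its arguments: {"type":"object","properties":{"angular":{"type":"array","items":{"type":"array","items":{"type":"number"}}},"delta_pos":{"type":"array","items":{"type":"array","items":{"type":"number"}}},"gripper":{"type":"array","items":{"type":"number"}},"squeeze":{"type":"number"}},"required":["angular","delta_pos","gripper"]}

```bash
mkdir -p pics; cat > h.py <<'E'
import numpy as np, cv2
from scipy.spatial.transform import Rotation as R
from cell import telemetry, eyes, env, models
def ext(p):
    o=np.array(p["orientation"],float)
    M=o if o.shape==(3,3) else R.from_euler('xyz',o,degrees=True).as_matrix()
    return M,np.array(p["origin"],float)
def ray(p,uv):
    M,t=ext(p)
    n=cv2.undistortPoints(np.array(uv,float).reshape(-1,1,2),np.array(p["mtx"]),np.array(p["D"])).reshape(-1,2)
    return t,(M@np.c_[n,np.ones(len(n))].T).T
def onz(p,uv,z):
    t,d=ray(p,uv); return t+d*((z-t[2])/d[:,2])[:,None]
def proj(p,X):
    M,t=ext(p)
    rv=cv2.Rodrigues(M.T)[0]
    return cv2.projectPoints(np.array(X,float).reshape(-1,1,3),rv,-M.T@t,np.array(p["mtx"]),np.array(p["D"]))[0].reshape(-1,2)
def save(p,n): cv2.imwrite(f"pics/{n}.png",p["pixels"][:,:,::-1])
E
python3 - <<'E'
from h import *
s=telemetry.get_obs();print({k:np.round(v,3) for k,v in s.items()},env.finger_overhang)
ims=[]
for n in["top","side"]:
    p=eyes.read_camera(n);print(n,p["origin"],p["orientation"],p["mtx"],p["D"]);ims.append(p["pixels"]);save(p,n+"0")
    for t in["camera","lens","mark","die","punch","tin","weight","maul"]:
        try:
            r=models.search_frame(p,t)
            print(t,[(round(d["p"],2),np.round(d["centre"]).tolist(),onz(p,[d["centre"]],0)[0].round(3).tolist()) for d in r[:4]])
        except Exception as e: print(t,e)
E
```

```text
{'time_s': np.float64(0.0), 'qpos': array([68.131, 18.439, -4.015, 83.175,  1.295, 78.542, -3.26 ]), 'joint_velocities': array([-0.039,  0.028, -0.074,  0.056,  0.046, -0.001, -0.013]), 'effort': array([ 0.0000e+00, -4.9128e+01, -4.0400e-01, -3.1253e+01, -6.4000e-02,
        4.4000e-02,  0.0000e+00]), 'tool_pos': array([ 0.25 , -0.599,  0.235]), 'tool_rot': array([-1.79888e+02,  6.00000e-03,  2.26780e+01]), 'force': array([ 0.386, -0.087,  1.197]), 'wrist_torque': array([0.009, 0.021, 0.007]), 'grasp_force': np.float64(0.0), 'grip_width': np.float64(0.087)} 0.014
top [0.38769794 0.00191231 1.25186017] [-169.22003604   -0.87703095  -89.28351566] [[367.59127689   0.         258.15409929]
 [  0.         367.59127689 191.85425202]
 [  0.           0.           1.        ]] [-0.08324808  0.          0.          0.          0.        ]
camera [(0.95, [300.0, 188.0], [0.643, -0.16, 0.0]), (0.59, [361.0, 158.0], [0.753, -0.38, 0.0])]
lens [(0.73, [303.0, 177.0], [0.683, -0.17, 0.0]), (0.56, [368.0, 158.0], [0.755, -0.406, 0.0]), (0.19, [199.0, 205.0], [0.578, 0.19, 0.0])]
mark [(0.63, [201.0
[... 498 characters left out ...]
   ]] [-0.1128813  0.         0.         0.         0.       ]
camera [(0.87, [261.0, 200.0], [0.657, -0.184, 0.0]), (0.72, [271.0, 166.0], [0.755, -0.443, 0.0])]
lens [(0.75, [259.0, 177.0], [0.749, -0.33, 0.0]), (0.64, [268.0, 146.0], [0.862, -0.619, 0.0])]
mark [(0.74, [163.0, 330.0], [0.582, 0.436, 0.0]), (0.66, [223.0, 269.0], [0.575, 0.185, 0.0])]
die [(0.94, [280.0, 271.0], [0.432, 0.112, 0.0])]
punch [(0.72, [327.0, 196.0], [0.456, -0.331, 0.0])]
tin [(0.73, [164.0, 332.0], [0.578, 0.438, 0.0]), (0.2, [224.0, 269.0], [0.576, 0.183, 0.0])]
weight [(0.88, [243.0, 315.0], [0.439, 0.297, 0.0])]
maul [(0.72, [261.0, 203.0], [0.65, -0.17, 0.0]), (0.6, [317.0, 162.0], [0.592, -0.573, 0.0])]
```

View pics/top0.png

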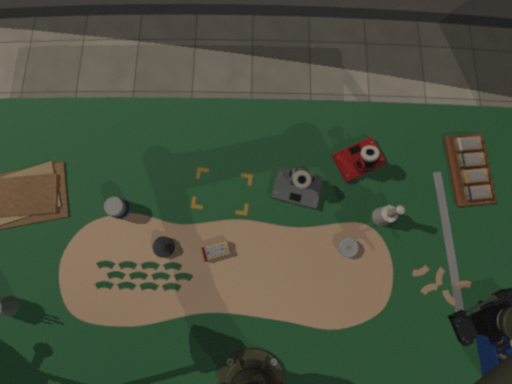

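View pics/side0.png

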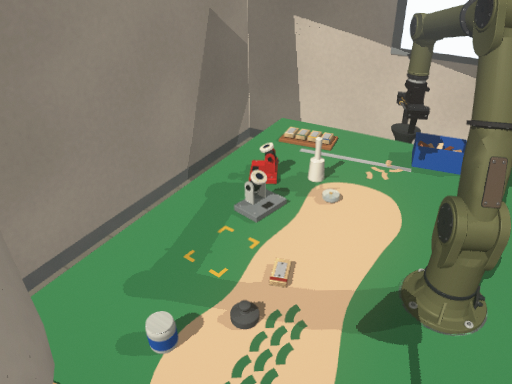

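Top view: the grey camera is at about (298,188), the mark's corners at about (202,172), (248,179), (196,203) and (243,210), and the die at (215,252) with its red end to the left. The red look-alike is at (360,158), the weight at (163,247), the punch at (348,247), the maul at (385,215) and the tin at (117,207). The side view agrees. Next I measure the corners.

```bash
cat > m.py <<'E'
from h import *
from scipy.optimize import least_squares
def yellow(p):
    hsv=cv2.cvtColor(p["pixels"],cv2.COLOR_RGB2HSV)
    return cv2.inRange(hsv,(15,140,90),(35,255,255))
E
python3 - <<'E'
from m import *
for n,win in[("top",(180,255,160,220)),("side",(180,265,220,280))]:
    p=eyes.read_camera(n);m=yellow(p)
    k=np.zeros_like(m);k[win[2]:win[3],win[0]:win[1]]=255;m&=k
    N,L,S,C=cv2.connectedComponentsWithStats(m)
    for i in range(1,N):
        if S[i,4]>5: print(n,S[i].tolist(),onz(p,[C[i]],0)[0].round(4))
    c,ang=None,None
    for t in["camera","die"]:
        for r in models.cut_out(p,t)[:1]:
            mk=np.array(r["pixels"]); np.save(f"{t}_{n}.npy",mk); ys,xs=np.nonzero(mk);print(t,r["p"],mk.sum(),xs.min(),xs.max(),ys.min(),ys.max())
            cn=max(cv2.findContours(mk.astype(np.uint8),0,2)[0],key=len).reshape(-1,2)
            w=onz(p,cn,0.024)[:,:2].astype(np.float32);rc=cv2.minAreaRect(w);print(rc,cv2.boxPoints(rc).round(3).tolist())
    im=p["pixels"]
    a=im[140:270,180:330] if n=="top" else im[150:290,170:310]
    cv2.imwrite(f"pics/c_{n}.png",cv2.resize(a[:,:,::-1],None,fx=5 if n=="top" else 4,fy=5 if n=="top" else 4,interpolation=2)[:600,:800])
E
```

```text
top [197, 168, 11, 10, 47] [0.697  0.1887 0.    ]
top [241, 174, 11, 11, 49] [0.6767 0.0228 0.    ]
top [191, 197, 11, 12, 52] [0.582  0.2032 0.    ]
top [236, 204, 12, 11, 56] [0.5613 0.0369 0.    ]
camera 0.91 1556 272 322 166 207
((0.6500945091247559, -0.15031199157238007), (0.16035564243793488, 0.13304607570171356), 77.41100311279297) [[0.5680000185966492, -0.21400000154972076], [0.6980000138282776, -0.24300000071525574], [0.7319999933242798, -0.08699999749660492], [0.6029999852180481, -0.057999998331069946]]
die 0.71 372 202 229 241 259
((0.4234648644924164, 0.12485092878341675), (0.04636630788445473, 0.09037529677152634), 14.911148071289062) [[0.3889999985694885, 0.16300000250339508], [0.4129999876022339, 0.07500000298023224], [0.4569999873638153, 0.08699999749660492], [0.4339999854564667, 0.17399999499320984]]
side [218, 226, 16, 7, 50] [0.6759 0.0236 0.    ]
side [249, 238, 10, 10, 52] [0.5612 0.0375 0.    ]
side [184, 250, 11, 12, 63] [0.6961 0.1886 0.    ]
side [209, 268, 19, 9, 73] [0.5824 0.2024 0.    ]
camera 0.91 654 249 278 143 183
((0.7755167484283447, -0.42973917722702026), (0.11268637329339981, 0.3708820044994354), 24.163198471069336) [[0.6480000019073486, -0.2840000092983246], [0.800000011920929, -0.621999979019165], [0.902999997138977, -0.5759999752044678], [0.7509999871253967, -0.2370000034570694]]
die 0.73 442 270 291 258 286
((0.4189903736114502, 0.1339823305606842), (0.046559326350688934, 0.10878054052591324), 16.25480842590332) [[0.38100001215934753, 0.18000000715255737], [0.41200000047683716, 0.07500000298023224], [0.4569999873638153, 0.08799999952316284], [0.4259999990463257, 0.19300000369548798]]
```

View pics/c_top.png

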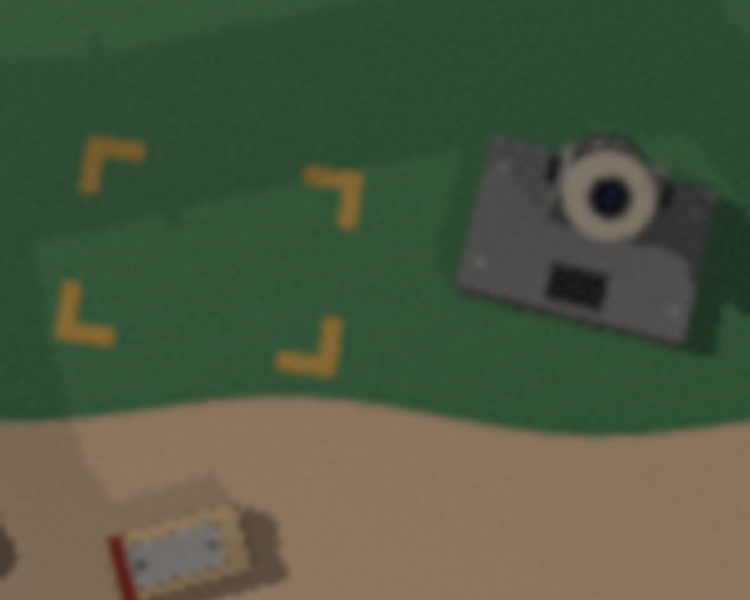

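```bash
cat >> h.py <<'E'
def state():
    s=telemetry.get_obs(); return np.array(s["tool_pos"]),R.from_euler('xyz',s["tool_rot"],degrees=True)
def down(yaw): return R.from_euler('xyz',[180,0,yaw],degrees=True)
def plan(wps,start=None):
    """wps: list of (pos,Rot,nrows): per-row shift (cm, tool axes at leg start; legs either turn or shift) and turn"""
    p,r=start or state()
    for q,s,n in wps:
        d=r.inv().apply(np.array(q)-p)*100; w=(r.inv()*s).as_rotvec()
        print("tot cm",d.round(2),"rad",w.round(3),"| per row",(d/n).round(3),(w/n).round(4)); p,r=np.array(q),s
E
python3 - <<'E'
from m import *
p=eyes.read_camera("top")
w=onz(p,[(279.6,167),(271.6,197.6),(318,208.6),(323.4,178)],.024);print(w.round(3))
# bottom front edge shows side face: edge corners seen; fit plate 110x160
m=np.load("camera_top.npy").astype(np.uint8)
def box(c,a,z): 
    l=np.array([[-.055,-.08],[.055,-.08],[.055,.08],[-.055,.08]]);r=np.array([[np.cos(a),-np.sin(a)],[np.sin(a),np.cos(a)]])
    return np.c_[l@r.T+c,np.full(4,z)]
def sil(v):
    pts=np.vstack([proj(p,box(v[:2],v[2],0)),proj(p,box(v[:2],v[2],.024))])
    return cv2.convexHull(pts.astype(np.float32)).reshape(-1,2)
bx=(slice(155,215),slice(265,330)); S=8
def cost(v):
    im=np.zeros((60*S,65*S),np.uint8); cv2.fillPoly(im,[((sil(v)-[265,155]+.5)*S).astype(int)],1)
    f=im.reshape(60,S,65,S).mean((1,3)); mm=m[bx].astype(float)
    d=np.abs(f-mm); d[:, :][(mm>f)&(np.indices(mm.shape)[0]<35)&(np.indices(mm.shape)[1]>18)]*=.1
    return d.sum()
from scipy.optimize import minimize
b=minimize(cost,[.64,-.15,-.22],method="Nelder-Mead",options=dict(initial_simplex=[[.64,-.15,-.22],[.65,-.15,-.22],[.64,-.14,-.22],[.64,-.15,-.17]]))
print(b.x,np.degrees(b.x[2]),b.fun)
E
```

```text
[[ 0.71  -0.087  0.024]
 [ 0.603 -0.06   0.024]
 [ 0.567 -0.217  0.024]
 [ 0.674 -0.238  0.024]]
[ 0.64293891 -0.148778   -0.22019484] -12.61623527658714 65.9828125
```

```bash
python3 - <<'E'
from h import *
p,r=state(); D=down(77.4)
plan([(p,D,8),((.6156,-.2593,p[2]),D,14)])
E
```

```text
tot cm [0. 0. 0.] rad [ 0.     0.    -0.955] | per row [0. 0. 0.] [ 0.      0.     -0.1194]
tot cm [41.19 28.19  0.  ] rad [0. 0. 0.] | per row [2.942 2.014 0.   ] [0. 0. 0.]
```

drive_tool(angular=[[0,0,-0.1194],[0,0,-0.1194],[0,0,-0.1194],[0,0,-0.1194],[0,0,-0.1194],[0,0,-0.1194],[0,0,-0.1194],[0,0,-0.1194]], delta_pos=[[0,0,0],[0,0,0],[0,0,0],[0,0,0],[0,0,0],[0,0,0],[0,0,0],[0,0,0]], gripper=[6,6,6,6,6,6,6,6])

```text
time_s: 2.05
tool_pos: [0.2506, -0.5998, 0.2366]
tool_rot: [-180.0, 0.0, 77.7]
force: [-0.8, 1.1, -0.4]
grip_width: 0.0604
grasp_force: 0.0
```

drive_tool(angular=[[0,0,0],[0,0,0],[0,0,0],[0,0,0],[0,0,0],[0,0,0],[0,0,0],[0,0,0],[0,0,0],[0,0,0],[0,0,0],[0,0,0],[0,0,0],[0,0,0],[0,0,0],[0,0,0]], delta_pos=[[2.94,2.01,0],[2.94,2.01,0],[2.94,2.01,0],[2.94,2.01,0],[2.94,2.01,0],[2.94,2.01,0],[2.94,2.01,0],[2.94,2.01,0],[2.94,2.01,0],[2.94,2.01,0],[2.94,2.01,0],[2.94,2.01,0],[2.94,2.01,0],[2.94,2.01,0],[0,0,0],[0,0,0]], gripper=[6,6,6,6,6,6,6,6,6,6,6,6,6,6,6,6])

```text
time_s: 3.65
tool_pos: [0.6154, -0.2584, 0.2363]
tool_rot: [-180.0, -0.0, 77.5]
force: [-0.3, -0.5, -0.4]
grip_width: 0.0598
grasp_force: 0.0
```

```bash
python3 - <<'E'
from h import *
p,r=state();print(p,r.as_euler('xyz',degrees=True))
plan([((.6156,-.2593,.021),down(77.4),12)])
a=eyes.read_camera("top");b=eyes.read_camera("wrist");print(b["origin"],b["orientation"])
im=np.hstack([cv2.resize(b["pixels"],(400,300)),cv2.resize(a["pixels"][120:270,240:440],(400,300))])
cv2.imwrite("pics/pre.png",im[:,:,::-1])
E
```

```text
[ 0.61541811 -0.2583757   0.23627126] [-1.79973358e+02 -1.81102196e-03  7.75397690e+01]
tot cm [-0.09  0.05 21.53] rad [-0.    -0.     0.002] | per row [-0.007  0.004  1.794] [-0.     -0.      0.0002]
[ 0.62869435 -0.18882254  0.3834335 ] [ 1.64686294e+02 -2.73750350e-03 -1.26653136e+01]
```

View pics/pre.png

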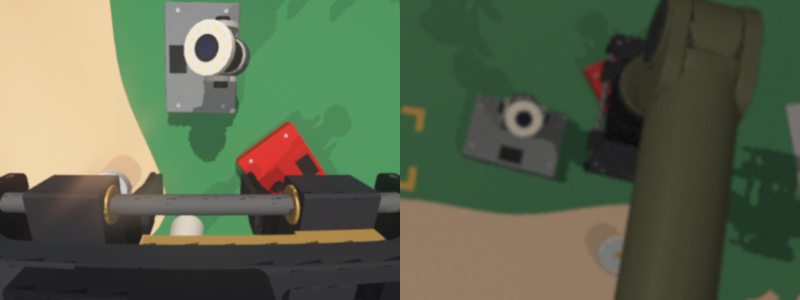

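```bash
python3 - <<'E'
from m import *
b=eyes.read_camera("wrist");k=1.28
print("red",onz(b,np.array([(238,160),(290,123),(325,172)])*k,.024).round(3))
q=onz(b,np.array([(166,3),(165,111),(238,112),(240,4)])*k,.024);print("cam",q.round(3),q.mean(0))
for t in["punch","maul"]:
    print(t,[(round(d["p"],2),onz(b,[d["centre"]],.014)[0].round(3)) for d in models.search_frame(b,t)])
E
```

```text
red [[ 0.663 -0.315  0.024]
 [ 0.756 -0.272  0.024]
 [ 0.806 -0.37   0.024]]
cam [[ 0.606 -0.061  0.024]
 [ 0.565 -0.21   0.024]
 [ 0.677 -0.237  0.024]
 [ 0.709 -0.086  0.024]] [ 0.63903038 -0.14845824  0.024     ]
punch [(0.79, array([ 0.46 , -0.303,  0.014]))]
maul [(0.92, array([ 0.551, -0.423,  0.014]))]
```

drive_tool(angular=[[0,0,0],[0,0,0],[0,0,0],[0,0,0],[0,0,0],[0,0,0],[0,0,0],[0,0,0],[0,0,0],[0,0,0],[0,0,0],[0,0,0]], delta_pos=[[0,0,2.5],[0,0,2.5],[0,0,2.5],[0,0,2.5],[0,0,2.5],[0,0,2.5],[0,0,2.5],[0,0,1.5],[0,0,1],[0,0,1],[0,0,0.5],[0,0,0]], gripper=[6,6,6,6,6,6,6,6,6,6,6,6])

```text
time_s: 5.1
tool_pos: [0.6149, -0.2595, 0.0214]
tool_rot: [-180.0, 0.0, 77.4]
force: [-0.5, -0.1, -0.6]
grip_width: 0.06
grasp_force: 0.0
```

drive_tool(angular=[[0,0,0],[0,0,0],[0,0,0],[0,0,0],[0,0,0],[0,0,-0.022],[0,0,-0.022],[0,0,-0.022],[0,0,-0.022],[0,0,-0.022],[0,0,-0.022],[0,0,-0.022],[0,0,-0.022],[0,0,-0.022],[0,0,-0.022],[0,0,0]], delta_pos=[[0.6,0,0],[0.6,0,0],[0.5,0,0],[0.5,0,0],[0.4,0,0],[0.98,-0.22,0],[0.98,-0.2,0],[0.98,-0.17,0],[0.99,-0.15,0],[0.99,-0.13,0],[0.99,-0.11,0],[1,-0.09,0],[1,-0.07,0],[1,-0.04,0],[1,-0.02,0],[0,0,0]], gripper=[6,6,6,6,6,6,6,6,6,6,6,6,6,6,6,6])

```text
time_s: 6.7
tool_pos: [0.6207, -0.1313, 0.0218]
tool_rot: [-180.0, -0.1, 90.2]
force: [0.5, 1.1, -0.1]
grip_width: 0.0601
grasp_force: 0.0
```

```bash
cat >> m.py <<'E'
def plate(p,x0,tag):
    """grey plate outline in a picture -> stand pose (least squares on hand-picked corners: see pics)"""
    r=models.cut_out(p,"camera")[0]; mk=np.array(r["pixels"]).astype(np.uint8)
    w=onz(p,max(cv2.findContours(mk,0,2)[0],key=len).reshape(-1,2),.024)[:,:2].astype(np.float32)
    return r["p"],cv2.minAreaRect(w)
E
python3 - <<'E'
from m import *
print(state()[0],telemetry.get_obs()["tool_rot"],telemetry.get_obs()["force"])
b=eyes.read_camera("wrist");a=eyes.read_camera("top")
im=np.vstack([b["pixels"][:, :]][:1]); save(b,"w1")
im=np.hstack([cv2.resize(b["pixels"],(400,300)),cv2.resize(a["pixels"][130:280,170:370],(400,300),interpolation=2)])
cv2.imwrite("pics/push1.png",im[:,:,::-1]); print(plate(a,None,""))
E
```

```text
[ 0.62071645 -0.13129156  0.02184106] [-1.79996293e+02 -7.97586263e-02  9.02145870e+01] [ 0.51766825  1.13013491 -0.10460282]
(0.89, ((0.6261433362960815, -0.03179432451725006), (0.1404111236333847, 0.13132356107234955), 89.96379852294922))
```

View pics/push1.png

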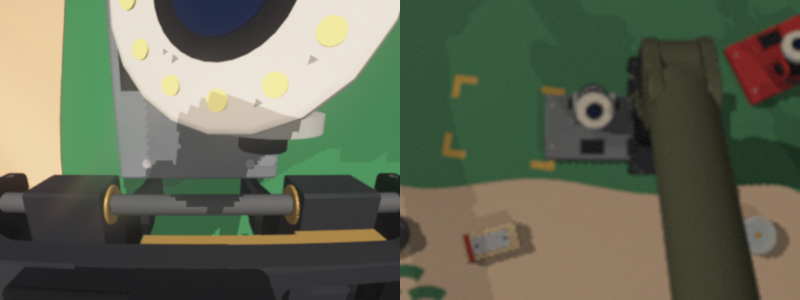

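```bash
python3 - <<'E'
from m import *
a=eyes.read_camera("top");b=eyes.read_camera("wrist")
print(onz(a,[(242.5,176.5),(241,209)],.024).round(4))
k=1.28
print(onz(b,np.array([(122,177),(275,176)])*k,.024).round(4))
print(onz(a,[(242.5,176.5)],.0)[0].round(4))
E
```

```text
[[0.6745 0.0404 0.024 ]
 [0.562  0.0431 0.024 ]]
[[ 0.5639 -0.118   0.024 ]
 [ 0.6688 -0.1173  0.024 ]]
[0.6801 0.0411 0.    ]
```

drive_tool(angular=[[0,0,0.0084],[0,0,0.0084],[0,0,0.0084],[0,0,0.0084],[0,0,0.0084],[0,0,0.0084],[0,0,0.0084],[0,0,0.0084],[0,0,0.0084],[0,0,0.0084],[0,0,0.0084],[0,0,0.0084],[0,0,0.0084],[0,0,0.0084],[0,0,0.0084],[0,0,0],[0,0,0]], delta_pos=[[1,0,0],[1,-0.01,0],[1,-0.01,0],[1,-0.02,0],[1,-0.03,0],[1,-0.04,0],[1,-0.05,0],[1,-0.06,0],[1,-0.06,0],[1,-0.07,0],[1,-0.08,0],[1,-0.09,0],[1,-0.1,0],[1,-0.1,0],[1,-0.11,0],[0,0,0],[0,0,0]], gripper=[6,6,6,6,6,6,6,6,6,6,6,6,6,6,6,6,6])

```text
time_s: 8.65
tool_pos: [0.6218, 0.0181, 0.0221]
tool_rot: [179.9, -0.1, 82.9]
force: [0.5, -0.6, 0.2]
grip_width: 0.0601
grasp_force: 0.0
```

drive_tool(angular=[[0,0,0],[0,0,0],[0,0,0],[0,0,0],[0,0,0],[0,0,0],[0,0,0],[0,0,0],[0,0,0],[0,0,0]], delta_pos=[[-0.5,0,0],[-1,0,0],[-2,0,0],[-3,0,0],[-3,0,-1.5],[-3,0,-4],[0,0,-4],[0,0,-4],[0,0,-4],[0,0,0]], gripper=[6,6,6,6,6,6,6,6,6,6])

```text
time_s: 9.65
tool_pos: [0.6089, -0.1094, 0.2037]
tool_rot: [179.3, 0.1, 82.7]
force: [0.5, 0.7, 1.0]
grip_width: 0.0604
grasp_force: 0.0
```

```bash
python3 - <<'E'
from m import *
print(telemetry.get_obs()["tool_pos"],telemetry.get_obs()["tool_rot"])
a=eyes.read_camera("top");b=eyes.read_camera("side")
for n,p in(("top",a),("side",b)):
    m=yellow(p);N,L,S,C=cv2.connectedComponentsWithStats(m)
    print(n,[(S[i,4],onz(p,[C[i]],0)[0,:2].round(3).tolist()) for i in range(1,N) if S[i,4]>8 ])
im=np.hstack([cv2.resize(a["pixels"][140:240,170:270],(400,400),interpolation=2),cv2.resize(b["pixels"][190:290,160:260],(400,400),interpolation=2)])
cv2.imwrite("pics/push2.png",im[:,:,::-1])
E
```

```text
[ 0.6088937  -0.10935149  0.20365552] [1.79324320e+02 7.29411830e-02 8.26845797e+01]
top [(np.int32(38), [0.697, 0.191]), (np.int32(25), [0.695, -0.768]), (np.int32(39), [0.679, 0.022]), (np.int32(49), [0.582, 0.203]), (np.int32(47), [0.558, 0.04])]
side [(np.int32(19), [0.979, -0.639]), (np.int32(43), [0.558, 0.039]), (np.int32(51), [0.695, 0.193]), (np.int32(69), [0.582, 0.202])]
```

View pics/push2.png

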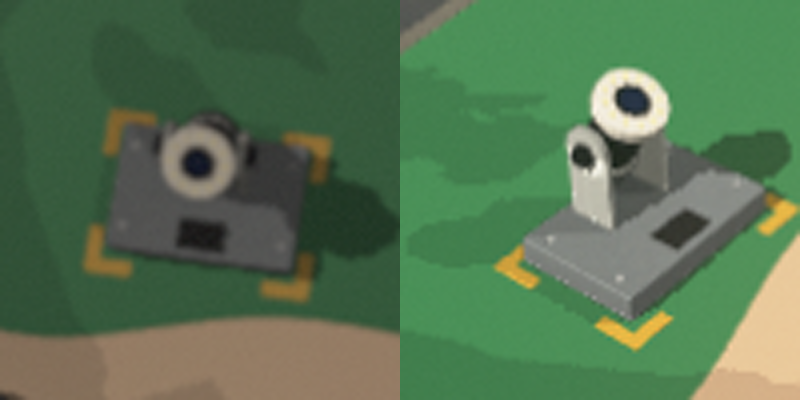

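```bash
python3 - <<'E'
from m import *
a=eyes.read_camera("top");b=eyes.read_camera("side")
# plate corners, top face
q=onz(a,[(202,171.25),(196.5,200.5),(243.75,206.5),(247.75,177.5)],.024);print(q.round(3),q.mean(0))
for n,p in(("top",a),("side",b)):
    print(n,[(round(d["p"],2),np.round(d["centre"],1)) for d in models.search_frame(p,"lens")[:3]])
w=eyes.read_camera("wrist");p,r=state();M,t=ext(w)
dx=r.inv().apply(t-p);dR=r.as_matrix().T@M;print(dx)
ring=np.array([.595,.115,.127])
for q in [(.62,0,.27),(.64,.02,.27),(.66,.03,.25),(.62,.03,.25)]:
    rr=down(83).as_matrix();w2=dict(w,origin=np.array(q)+rr@dx,orientation=rr@dR)
    print(q,proj(w2,[ring,ring+[.03,0,0]]).round(),w2["origin"])
E
```

```text
[[0.691 0.18  0.024]
 [0.589 0.194 0.024]
 [0.571 0.034 0.024]
 [0.671 0.022 0.024]] [0.63036106 0.10765106 0.024     ]
top [(0.83, array([370.7, 156.8])), (0.62, array([219.6, 178.5]))]
side [(0.84, array([217.5, 217.6])), (0.4, array([265.6, 146.2]))]
[ 0.07246731 -0.00189742 -0.14702418]
(0.62, 0, 0.27) [[218.  72.]
 [250.  68.]] [0.62694827 0.07215839 0.41702418]
(0.64, 0.02, 0.27) [[201.  97.]
 [232.  92.]] [0.64694827 0.09215839 0.41702418]
(0.66, 0.03, 0.25) [[177. 110.]
 [209. 105.]] [0.66694827 0.10215839 0.39702418]
(0.62, 0.03, 0.25) [[220. 104.]
 [254. 100.]] [0.62694827 0.10215839 0.39702418]
```

drive_tool(angular=[[0,0,0],[0,0,0],[0,0,0],[0,0,0],[0,0,0],[0,0,0],[0,0,0],[0,0,0]], delta_pos=[[0,0,-2.3],[0,0,-2.3],[3.6,0.6,0],[3.6,0.6,0],[3.6,0.6,0],[3.5,0.5,0],[0,0,0],[0,0,0]], gripper=[8.7,8.7,8.7,8.7,8.7,8.7,8.7,8.7])

```text
time_s: 10.8
tool_pos: [0.6458, 0.0325, 0.2414]
tool_rot: [-179.9, 0.0, 82.9]
force: [0.1, -0.5, 0.3]
grip_width: 0.0867
grasp_force: 0.0
```

```bash
python3 - <<'E'
from m import *
import pickle
P={n:eyes.read_camera(n) for n in("wrist","top","side")}
pickle.dump(P,open("ring.pkl","wb"))
w=P["wrist"];print(w["origin"])
for n in P:
    for d in models.cut_out(P[n],"lens")[:2]: print(n,d["p"],np.round(d["centre"]),np.array(d["pixels"]).sum())
a=w["pixels"];cv2.imwrite("pics/ringw.png",np.vstack([a])[:,:,::-1])
E
```

```text
[0.65325432 0.10474835 0.38849756]
wrist 0.82 [253. 111.] 4205
top 0.77 [368. 157.] 365
top 0.56 [219. 176.] 253
side 0.69 [215. 218.] 346
side 0.47 [267. 149.] 129
```

View pics/ringw.png

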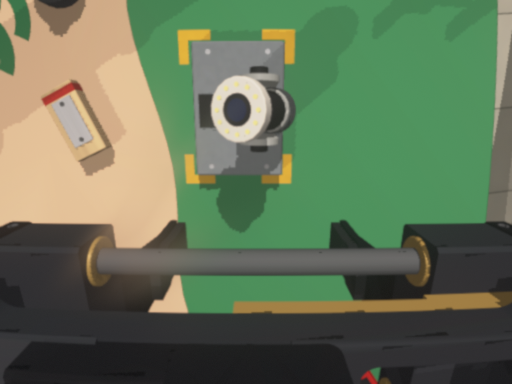

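```bash
cat > ring.py <<'E'
from m import *
import pickle
P=pickle.load(open("ring.pkl","rb"));obs=[]
for n,c in(("wrist",(241,109)),("side",(217,216)),("top",(220,180))):
    p=P[n];h=50 if n=="wrist" else 14;x0,y0=c[0]-h,c[1]-h
    im=p["pixels"][y0:y0+2*h,x0:x0+2*h]
    g=im[:,:,1].astype(int);m=((im.min(2)>130)).astype(np.uint8)
    if n=="wrist": m=((im.min(2)>150)).astype(np.uint8)
    if n!="side" and n=="top": m=(im.min(2)>100).astype(np.uint8)
    N,L,S,C=cv2.connectedComponentsWithStats(m);i=1+np.argmax(S[1:,4])
    hull=cv2.convexHull(max(cv2.findContours((L==i).astype(np.uint8),0,1)[0],key=len))
    e=cv2.fitEllipse(hull);print(n,S[i],e, (e[0][0]+x0,e[0][1]+y0))
    obs.append((p,np.array(e[0])+[x0,y0],e,n))
    cv2.imwrite(f"pics/_{n}m.png",m*255)
yaw=np.radians(-7.0);ex=np.array([np.cos(yaw),np.sin(yaw),0]);ey=np.array([-np.sin(yaw),np.cos(yaw),0])
t=np.linspace(0,2*np.pi,60)[:,None]
def model(v,p):
    n=-np.sin(v[3])*ex+[0,0,np.cos(v[3])];u=np.cross(ey,n)
    return cv2.fitEllipse(proj(p,v[:3]+.029*(np.cos(t)*ey+np.sin(t)*u)).astype(np.float32))
def cov(e):  # shape matrix
    a=np.radians(e[2]);Rm=np.array([[np.cos(a),-np.sin(a)],[np.sin(a),np.cos(a)]]);Q=Rm@np.diag([e[1][0]**2,e[1][1]**2])@Rm.T
    return Q
def res(v,use):
    r=[]
    for p,c,e,n in obs:
        if n not in use: continue
        mo=model(v,p);r+=list((np.array(mo[0])-c)*1.0)
        s=np.mean(e[1]);
        if n!="top":
            A=cov(mo)/s;B=cov(e)/s;A=A/np.sqrt(np.linalg.det(A));B=B/np.sqrt(np.linalg.det(B));D=(A-B)*s
            r+=[D[0,0],D[0,1],D[1,1]]
    r.append((v[2]-(.088+.042*np.cos(v[3])))*500)
    return r
for use in(("wrist","side","top"),("wrist","side"),("wrist","top")):
    s=least_squares(res,[.6,.11,.127,.4],args=(use,));v=s.x
    n=-np.sin(v[3])*ex+[0,0,np.cos(v[3])]
    print(use,v.round(4),"pivot",(v[:3]-.042*n).round(4),"focus",(v[:3]+.1*n).round(4),"cost",round(s.cost,2),np.round(s.fun,1))
E
python3 ring.py
```

```text
wrist [  20   15   61   69 2404] ((51.119171142578125, 45.19134521484375), (58.13068389892578, 77.79907989501953), 27.471519470214844) (242.11917114257812, 104.19134521484375)
side [  5   5  20  18 223] ((14.059417724609375, 13.566442489624023), (17.46775245666504, 19.890941619873047), 110.08956146240234) (217.05941772460938, 215.56644248962402)
top [  4   5  17  19 161] ((12.459203720092773, 14.032772064208984), (17.399433135986328, 17.79365348815918), 176.0787811279297) (218.45920372009277, 180.03277206420898)
('wrist', 'side', 'top') [0.6352 0.1149 0.117  0.5345] pivot [0.6565 0.1123 0.0808] focus [0.5847 0.1211 0.203 ] cost 174.0 [-3.7  0.  -5.  16.6  2.6  0.5  2.4  0.4  2.3  0.3 -0.6  1.4 -3.6]
('wrist', 'side') [0.6394 0.1153 0.1281 0.2112] pivot [0.6482 0.1142 0.087 ] focus [0.6186 0.1179 0.2258] cost 225.73 [-0.6 -1.5  4.2 16.7 -9.7 -0.9 -1.   6.4  0.2 -4.  -0.5]
('wrist', 'top') [0.6412 0.1175 0.1316 0.3536] pivot [0.6556 0.1157 0.0922] focus [0.6068 0.1217 0.2254] cost 164.53 [ 1.4 -4.6  1.1 16.1 -5.9 -1.8 -1.4  2.1]
```

```bash
python3 - <<'E'
s=open("ring.py").read()
s=s.replace("    N,L,S,C=","    cn=cv2.findContours(m,0,1)[0];cv2.drawContours(m,[max(cn,key=len)],-1,1,-1)\n    if n=='wrist': m=cv2.morphologyEx(m,cv2.MORPH_OPEN,cv2.getStructuringElement(2,(31,31)))\n    N,L,S,C=",1)
open("ring.py","w").write(s)
E
python3 ring.py
python3 - <<'E'
import cv2
m=cv2.imread("pics/_wristm.png",0)
for r in m[14:86:4]: print(''.join('#' if x else '.' for x in r[::2]))
E
```

```text
wrist [  21   16   57   67 3030] ((48.342098236083984, 48.5985107421875), (57.21421813964844, 67.5683822631836), 7.8054375648498535) (239.34209823608398, 107.5985107421875)
side [  5   5  20  18 279] ((14.059417724609375, 13.566442489624023), (17.46775245666504, 19.890941619873047), 110.08956146240234) (217.05941772460938, 215.56644248962402)
top [  4   5  17  19 227] ((12.459203720092773, 14.032772064208984), (17.399433135986328, 17.79365348815918), 176.0787811279297) (218.45920372009277, 180.03277206420898)
('wrist', 'side', 'top') [0.6327 0.1123 0.1119 0.5816] pivot [0.6556 0.1095 0.0768] focus [0.5782 0.119  0.1955] cost 83.5 [-2.9  0.  -5.1  3.4  7.7  1.8  3.6 -0.4  2.4  1.   0.4  2.6 -5.6]
('wrist', 'side') [0.6303 0.116  0.1077 0.5815] pivot [0.6532 0.1132 0.0726] focus [0.5758 0.1227 0.1913] cost 129.09 [-5.7 -3.6 -5.6  3.2  8.4  1.9  5.7 -0.5  2.3  1.  -7.7]
('wrist', 'top') [0.6369 0.1127 0.1267 0.4581] pivot [0.6554 0.1105 0.0891] focus [0.593  0.1181 0.2164] cost 6.74 [ 0.5 -1.5 -0.7  3.1  0.8 -0.2  0.2  0.5]
..................................................
............
[... 154 characters left out ...]
########################.............
............##########################............
...........############################...........
...........############################...........
...........############################...........
...........############################...........
...........###########################............
...........###########################............
............#########################.............
............########################..............
.............######################...............
...............###################................
.................###############..................
......................####........................
```

```bash
python3 - <<'E'
import pickle,numpy as np,cv2
P=pickle.load(open("ring.pkl","rb"));im=P["wrist"]["pixels"]
for r in(85,109,125,135): print(r,[tuple(map(int,x)) for x in im[r,205:285:3]])
im=P["side"]["pixels"];print([tuple(map(int,x)) for x in im[215,203:232]]);print([tuple(map(int,x)) for x in im[202:232,217]])
E
for t in 80 100 120; do sed "s/im.min(2)>150/im.min(2)>$t/" ring.py > r2.py; echo $t; python3 r2.py | grep -v top\ ; done
```

```text
85 [(137, 137, 136), (136, 136, 135), (137, 136, 135), (136, 137, 135), (146, 145, 142), (219, 210, 194), (228, 220, 202), (231, 222, 191), (227, 219, 204), (228, 219, 203), (236, 226, 161), (225, 215, 179), (228, 219, 204), (230, 221, 195), (235, 224, 162), (227, 219, 202), (228, 219, 206), (233, 225, 213), (218, 208, 191), (162, 153, 142), (90, 88, 83), (85, 85, 79), (84, 84, 78), (85, 84, 79), (110, 111, 109), (120, 121, 120), (97, 110, 99)]
109 [(61, 61, 55), (63, 62, 57), (172, 162, 149), (231, 221, 183), (234, 223, 156), (225, 216, 199), (131, 125, 115), (65, 66, 66), (65, 68, 79), (65, 68, 78), (65, 67, 79), (64, 67, 79), (63, 65, 78), (61, 64, 77), (62, 60, 58), (117, 111, 103), (227, 219, 204), (235, 225, 169), (235, 224, 155), (228, 219, 204), (225, 217, 202), (167, 157, 145), (121, 115, 106), (48, 49, 45), (47, 48, 44), (47, 48, 43), (46, 48, 43)]
125 [(71, 71, 63), (72, 73, 64), (74, 74, 66), (153, 145, 133), (223, 215, 196), (224, 215, 194), (223, 216, 199), (224, 216, 199), (219, 210, 192), (156, 147, 135), (100, 94, 88), (99, 94, 88), (132, 125, 116), (215, 204, 187), 
[... 3696 characters left out ...]
de [  5   5  20  18 279] ((14.059417724609375, 13.566442489624023), (17.46775245666504, 19.890941619873047), 110.08956146240234) (217.05941772460938, 215.56644248962402)
('wrist', 'side', 'top') [0.6261 0.1182 0.1233 0.6753] pivot [0.6521 0.115  0.0905] focus [0.564  0.1259 0.2014] cost 49.72 [ 0.1 -2.1  1.3  6.3 -3.2  2.3  2.2 -1.7  2.4  2.2 -1.9  3.8  1.3]
('wrist', 'side') [0.6276 0.1156 0.1144 0.7199] pivot [0.6551 0.1122 0.0828] focus [0.5622 0.1236 0.1896] cost 54.89 [ 3.2  1.1 -1.1  6.7  2.   2.6  4.  -2.3  2.2  2.8 -2.6]
('wrist', 'top') [0.6147 0.1184 0.1057 0.4002] pivot [0.6309 0.1164 0.067 ] focus [0.576  0.1231 0.1978] cost 746.0 [-10.4   0.2  16.5   7.7 -29.4  -1.6   8.5 -10.5]
```

```bash
cat > ring2.py <<'E'
from m import *
import pickle,sys
def edge(p,c,rmax,thr):
    g=p["pixels"].min(2).astype(np.float32); out=[]
    for a in np.linspace(0,2*np.pi,72,endpoint=False):
        r=np.arange(rmax,1,-.25);x=(c[0]+r*np.cos(a)).astype(np.float32);y=(c[1]+r*np.sin(a)).astype(np.float32)
        v=cv2.remap(g,x[None],y[None],cv2.INTER_LINEAR)[0];i=np.argmax(v>thr)
        if v.max()>thr: out.append((x[i],y[i]))
    e=np.array(out,np.float32)
    for _ in range(6):
        el=cv2.fitEllipseDirect(e);a=np.radians(el[2]);d=(e-el[0])@np.array([[np.cos(a),-np.sin(a)],[np.sin(a),np.cos(a)]])
        q=np.abs(np.hypot(2*d[:,0]/el[1][0],2*d[:,1]/el[1][1])-1)*np.mean(el[1])/2
        k=q<max(.4,1.8*np.median(q))
        if k.all(): break
        e=e[k]
    return el,e
yaw=np.radians(-7.0);ex=np.array([np.cos(yaw),np.sin(yaw),0]);ey=np.array([-np.sin(yaw),np.cos(yaw),0])
t=np.linspace(0,2*np.pi,180)[:,None]
def nrm(L): return -np.sin(L)*ex+np.array([0,0,np.cos(L)])
def res(v,O):
    n=nrm(v[3]);u=np.cross(ey,n);r=[]
    for p,pts in O:
        c=proj(p,v[:3]+.029*(np.cos(t)*ey+np.sin(t)*u)).astype(np.float32)
        r+=[cv2.pointPolygonTest(c.reshape(-1,1,2),(float(x),float(y)),True) for x,y in pts]
    return np.r_[r,(v[2]-(.088+.042*np.cos(v[3])))*1000]
def solve(O,tag):
    s=least_squares(res,[.635,.113,.127,.4],args=(O,),loss="soft_l1",diff_step=1e-4);v=s.x;n=nrm(v[3])
    print(tag,v.round(4),"pivot",(v[:3]-.042*n).round(4),"focus",(v[:3]+.1*n).round(4),"rms",np.sqrt(np.mean(s.fun**2)).round(2))
    return v
def views(path):
    P=pickle.load(open(path,"rb"))
    return {n:(P[n],)+edge(P[n],c,r,th) for n,c,r,th in (("wrist",(240,107),42,185),("side",(217,215),12,165),("top",(219,179.5),11,150))}
if __name__=="__main__":
    V=views("ring.pkl")
    for n in V: print(n,V[n][1],len(V[n][2]))
    for k in(("wrist",),("wrist","top"),("wrist","side"),("top","side"),("wrist","top","side")):
        solve([(V[n][0],V[n][2]) for n in k],k)
E
python3 ring2.py
```

```text
Traceback (most recent call last):
  File "ring2.py", line 34, in <module>
    V=views("ring.pkl")
  File "ring2.py", line 32, in views
    return {n:(P[n],)+edge(P[n],c,r,th) for n,c,r,th in (("wrist",(240,107),42,185),("side",(217,215),12,165),("top",(219,179.5),11,150))}
                      ~~~~^^^^^^^^^^^^^
  File "ring2.py", line 11, in edge
    el=cv2.fitEllipseDirect(e);a=np.radians(el[2]);d=(e-el[0])@np.array([[np.cos(a),-np.sin(a)],[np.sin(a),np.cos(a)]])
cv2.error: OpenCV(4.12.0) /io/opencv/modules/imgproc/src/shapedescr.cpp:718: error: (-215:Assertion failed) n >= 0 && (depth == CV_32F || depth == CV_32S) in function 'fitEllipseDirect'
```

```bash
sed -i 's/11,150)/11,110)/' ring2.py; python3 ring2.py; python3 -c "
import pickle;P=pickle.load(open('ring.pkl','rb'));im=P['top']['pixels'].min(2);print(im[168:193,219].tolist(),im[180,206:234].tolist())"
```

```text
wrist ((238.80337524414062, 107.964111328125), (53.536434173583984, 65.47798919677734), 2.82283878326416) 50
side ((216.87286376953125, 215.51780700683594), (16.331140518188477, 19.31270408630371), 106.31975555419922) 65
top ((218.30906677246094, 179.98155212402344), (16.010061264038086, 16.677114486694336), 174.6118621826172) 44
('wrist',) [0.6352 0.1117 0.1203 0.5542] pivot [0.6572 0.109  0.0846] focus [0.583  0.1181 0.2053] rms 0.74
('wrist', 'top') [0.6355 0.1116 0.1229 0.5698] pivot [0.658  0.1088 0.0876] focus [0.582  0.1181 0.2071] rms 0.73
('wrist', 'side') [0.6357 0.1121 0.1231 0.5622] pivot [0.6579 0.1094 0.0876] focus [0.5827 0.1186 0.2077] rms 0.81
('top', 'side') [0.6388 0.1113 0.1219 0.6129] pivot [0.6628 0.1084 0.0875] focus [0.5817 0.1183 0.2037] rms 0.51
('wrist', 'top', 'side') [0.6358 0.1119 0.1232 0.5644] pivot [0.6581 0.1092 0.0878] focus [0.5827 0.1184 0.2077] rms 0.79
[55, 69, 75, 95, 118, 125, 127, 123, 96, 52, 24, 19, 19, 17, 20, 23, 61, 104, 124, 126, 124, 107, 87, 80, 82] [81, 81, 76, 81, 102, 123, 125, 124, 111, 69, 34, 15, 18, 19, 13, 21, 41, 76, 103, 95, 56, 31, 36, 40, 45, 48, 46, 48]
```

```bash
python3 - <<'E'
from m import *
w=eyes.read_camera("wrist")
q=onz(w,[(43,101),(75,84),(105,149),(81,160)],.024);print(q.round(4),q.mean(0).round(4))
for n,p in(("wrist",w),("top",eyes.read_camera("top"))):
    d=[d for d in models.cut_out(p,"die") if abs(onz(p,[d["centre"]],.02)[0,0]-.423)<.03][0];mk=np.array(d["pixels"]).astype(np.uint8)
    rc=cv2.minAreaRect(onz(p,max(cv2.findContours(mk,0,2)[0],key=len).reshape(-1,2),.02)[:,:2].astype(np.float32));print(n,d["p"],rc)
print(state()[0])
D=down(105)
p=state()[0]
plan([((p[0],p[1],.25),down(83),1),((.423,.125,.25),down(83),8),((.423,.125,.25),D,4),((.423,.125,.10),D,6)])
E
```

```text
[[0.3898 0.1556 0.024 ]
 [0.437  0.1685 0.024 ]
 [0.4551 0.0855 0.024 ]
 [0.4193 0.0762 0.024 ]] [0.4253 0.1215 0.024 ]
wrist 0.91 ((0.423062264919281, 0.12819188833236694), (0.0565982349216938, 0.09477914124727249), 16.81166648864746)
top 0.67 ((0.4240831434726715, 0.12536199390888214), (0.049835916608572006, 0.0937410518527031), 15.563138961791992)
[0.64621032 0.03074656 0.24262306]
tot cm [-0.    0.   -0.74] rad [ 0.     0.    -0.004] | per row [-0.     0.    -0.738] [ 0.0002  0.0002 -0.0044]
tot cm [  6.63 -23.3   -0.  ] rad [0. 0. 0.] | per row [ 0.829 -2.913 -0.   ] [0. 0. 0.]
tot cm [0. 0. 0.] rad [ 0.     0.    -0.384] | per row [0. 0. 0.] [ 0.     0.    -0.096]
tot cm [ 0. -0. 15.] rad [0. 0. 0.] | per row [ 0.  -0.   2.5] [0. 0. 0.]
```

drive_tool(angular=[[0,0,0],[0,0,0],[0,0,0],[0,0,0],[0,0,0],[0,0,0],[0,0,0],[0,0,0],[0,0,0],[0,0,-0.096],[0,0,-0.096],[0,0,-0.096],[0,0,-0.096],[0,0,0],[0,0,0],[0,0,0],[0,0,0],[0,0,0],[0,0,0]], delta_pos=[[0,0,-0.7],[0.83,-2.91,0],[0.83,-2.91,0],[0.83,-2.91,0],[0.83,-2.91,0],[0.83,-2.91,0],[0.83,-2.91,0],[0.83,-2.91,0],[0.83,-2.91,0],[0,0,0],[0,0,0],[0,0,0],[0,0,0],[0,0,2.5],[0,0,2.5],[0,0,2.5],[0,0,2.5],[0,0,2],[0,0,0]], gripper=[8.7,8.7,8.7,8.7,8.7,8.7,8.7,8.7,8.7,8.7,8.7,8.7,8.7,8.7,8.7,8.7,8.7,8.7,8.7])

```text
time_s: 13.2
tool_pos: [0.4218, 0.1261, 0.1277]
tool_rot: [-179.7, -0.0, 104.8]
force: [0.2, 0.8, 0.6]
grip_width: 0.0869
grasp_force: 0.0
```

```bash
python3 - <<'E'
from m import *
w=eyes.read_camera("wrist");save(w,"hover")
p,r=state();print(p,r.as_euler('xyz',degrees=True))
c=.0;a=np.radians(15.3)
l=np.array([[-.023,-.046],[.023,-.046],[.023,.046],[-.023,.046]])@np.array([[np.cos(a),np.sin(a)],[-np.sin(a),np.cos(a)]])+[.4235,.125]
print(proj(w,np.c_[l,np.full(4,.024)]).round())
E
```

```text
[0.42296813 0.12639457 0.12930167] [-1.79899729e+02 -1.58659543e-02  1.04826526e+02]
[[237. 246.]
 [286. 246.]
 [288. 148.]
 [234. 149.]]
```

View pics/hover.png

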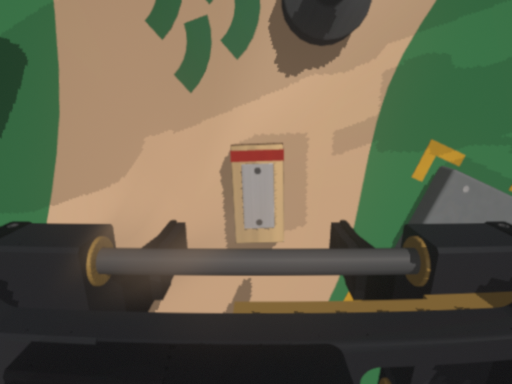

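drive_tool(angular=[[0,0,0],[0,0,0],[0,0,0],[0,0,0],[0,0,0],[0,0,0],[0,0,0],[0,0,0]], delta_pos=[[0.1,-0.27,2],[0,0,2],[0,0,2],[0,0,2],[0,0,1.5],[0,0,1],[0,0,0.6],[0,0,0]], gripper=[8.7,8.7,8.7,8.7,8.7,8.7,8.7,8.7])

```text
time_s: 14.05
tool_pos: [0.4211, 0.1267, 0.0188]
tool_rot: [180.0, 0.0, 104.8]
force: [-0.3, -0.1, 0.2]
grip_width: 0.0871
grasp_force: 0.0
```

```bash
python3 - <<'E'
from h import *
s=telemetry.get_obs();print(s["tool_pos"],s["tool_rot"],s["force"])
E
```

```text
[0.42106131 0.12666139 0.01875335] [1.79991639e+02 3.40882785e-03 1.04791336e+02] [-0.26596407 -0.07550223  0.23294486]
```

drive_tool(angular=[[0,0,0],[0,0,0],[0,0,0],[0,0,0],[0,0,0],[0,0,0],[0,0,0],[0,0,0],[0,0,0],[0,0,0]], delta_pos=[[0,0,0.2],[0,0,0],[0,0,0],[0,0,0],[0,0,0],[0,0,0],[0,0,0],[0,0,0],[0,0,0],[0,0,0]], gripper=[8.7,3,3,3,3,3,3,3,3,3], squeeze=30)

```text
time_s: 15.05
tool_pos: [0.4209, 0.1266, 0.0166]
tool_rot: [180.0, 0.0, 104.8]
force: [0.3, -0.3, 1.0]
grip_width: 0.0459
grasp_force: 30.0
```

drive_tool(angular=[[0,0,0],[0,0,0],[0,0,0],[0,0,0],[0,0,0],[0,0,0],[0,0,0],[0,0,0],[0,0,0],[0,0,0],[0,0,0]], delta_pos=[[0,0,0],[0,0,-0.5],[0,0,-1],[0,0,-2],[0,0,-3],[0,0,-3],[0,0,-3],[0,0,-3],[0,0,-3],[0,0,-3],[0,0,0]], gripper=[3,3,3,3,3,3,3,3,3,3,3])

```text
time_s: 16.15
tool_pos: [0.4228, 0.1276, 0.236]
tool_rot: [179.5, 0.1, 104.8]
force: [1.6, 0.2, -2.7]
grip_width: 0.0462
grasp_force: 30.0
```

```bash
python3 - <<'E'
from m import *
p,r=state();print(p,r.as_euler('xyz',degrees=True),telemetry.get_obs()["qpos"].round(1))
w=eyes.read_camera("wrist");cv2.imwrite("pics/held.png",w["pixels"][:,:,::-1])
# target orientation: die z -> n, die y -> ey ; tool z=-n, tool x ~ +ey, tool y = z x x
L=.51;yaw=np.radians(-7);ex=np.array([np.cos(yaw),np.sin(yaw),0]);ey=np.array([-np.sin(yaw),np.cos(yaw),0])
n=-np.sin(L)*ex+[0,0,np.cos(L)];T=R.from_matrix(np.c_[ey,np.cross(-n,ey),-n])
focus=np.array([.588,.118,.211]); h=.0168  # TCP above cutting edge plane
tcp=focus+h*n;print(tcp,T.as_euler('xyz',degrees=True))
H=tcp+.06*n
plan([((p[0],p[1],.24),r,3),(H,r,8),(H,T,8),(tcp,T,6)],(p,r))
E
```

```text
[0.42281709 0.12763439 0.23604677] [1.79548931e+02 8.77454849e-02 1.04823237e+02] [ 20.7  -7.6 -37.3 110.   -4.7  75.6  -0.4]
[0.57985975 0.1189995  0.22566211] [150.77915245   0.          83.        ]
tot cm [-0.   0.  -0.4] rad [0. 0. 0.] | per row [-0.     0.001 -0.132] [0. 0. 0.]
tot cm [-3.77 12.27 -3.7 ] rad [0. 0. 0.] | per row [-0.471  1.534 -0.463] [0. 0. 0.]
tot cm [0. 0. 0.] rad [-0.496 -0.097  0.372] | per row [0. 0. 0.] [-0.062  -0.0121  0.0466]
tot cm [ 0. -0.  6.] rad [0. 0. 0.] | per row [ 0. -0.  1.] [0. 0. 0.]
```

View pics/held.png

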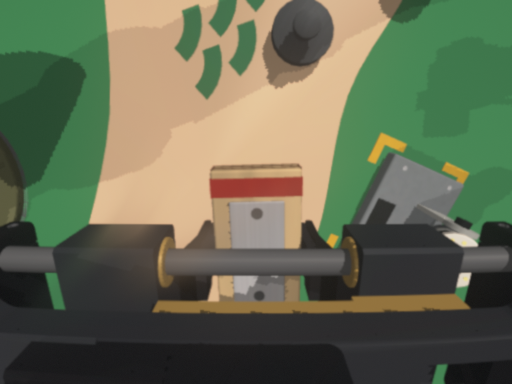

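drive_tool(angular=[[0,0,0],[0,0,0],[0,0,0],[0,0,0],[0,0,0],[0,0,0],[0,0,0],[0,0,0],[-0.062,-0.0121,0.0466],[-0.062,-0.0121,0.0466],[-0.062,-0.0121,0.0466],[-0.062,-0.0121,0.0466],[-0.062,-0.0121,0.0466],[-0.062,-0.0121,0.0466],[-0.062,-0.0121,0.0466],[-0.062,-0.0121,0.0466],[0,0,0],[0,0,0]], delta_pos=[[-0.47,1.53,-0.5],[-0.47,1.53,-0.5],[-0.47,1.53,-0.5],[-0.47,1.53,-0.5],[-0.47,1.53,-0.5],[-0.47,1.53,-0.5],[-0.47,1.53,-0.5],[-0.47,1.53,-0.5],[0,0,0],[0,0,0],[0,0,0],[0,0,0],[0,0,0],[0,0,0],[0,0,0],[0,0,0],[0,0,0],[0,0,0]], gripper=[3,3,3,3,3,3,3,3,3,3,3,3,3,3,3,3,3,3])

```text
time_s: 18.0
tool_pos: [0.5477, 0.1213, 0.2702]
tool_rot: [151.4, 0.2, 83.0]
force: [-0.4, -0.4, -2.8]
grip_width: 0.0459
grasp_force: 30.0
```

```bash
cat > tgt.py <<'E'
from m import *
import sys
def target(L,focus,h=.0168,yd=-7):
    yaw=np.radians(yd);ex=np.array([np.cos(yaw),np.sin(yaw),0]);ey=np.array([-np.sin(yaw),np.cos(yaw),0])
    n=-np.sin(L)*ex+[0,0,np.cos(L)];T=R.from_matrix(np.c_[ey,np.cross(-n,ey),-n])
    return np.array(focus)+h*n,T
E
python3 - <<'E'
from tgt import *
import pickle
P={n:eyes.read_camera(n) for n in("wrist","side","top")};pickle.dump(P,open("r3.pkl","wb"))
p,r=state();print(p,r.as_euler('xyz',degrees=True),telemetry.get_obs()["qpos"].round(1))
t,T=target(.51,[.588,.118,.211]);plan([(t,T,6)],(p,r))
w=P["wrist"];lens=np.array([.636,.112,.1247]);print("lens px",proj(w,[lens]))
print([(round(d["p"],2),np.round(d["centre"])) for d in models.search_frame(w,"lens")])
# die check: predicted top far-end corners in wrist picture
tip=np.array([[.046,-.023,.0168-.024],[.046,.023,.0168-.024]]);print("die end pred",proj(w,r.apply(tip)+p))
hsv=cv2.cvtColor(w["pixels"],cv2.COLOR_RGB2HSV);red=cv2.inRange(hsv,(0,150,60),(8,255,255))|cv2.inRange(hsv,(172,150,60),(180,255,255))
N,Lb,S,C=cv2.connectedComponentsWithStats(red);i=1+np.argmax(S[1:,4]);print("red",S[i],C[i])
im=w["pixels"];b=P["side"]["pixels"]
cv2.imwrite("pics/t.png",np.hstack([cv2.resize(im,(400,300)),cv2.resize(b[150:285,150:330],(400,300),interpolation=2)])[:,:,::-1])
E
```

```text
[0.54903353 0.12122662 0.27132799] [1.51301756e+02 4.04715040e-02 8.29511382e+01] [ 21.6 -13.1 -39.3 114.4   5.2  49.9 -28.4]
tot cm [0.16 0.51 5.49] rad [-0.009  0.001 -0.   ] | per row [0.027 0.086 0.915] [-0.0015  0.0002 -0.0001]
lens px [[266.80339071 178.77250628]]
[(0.53, array([266., 161.]))]
die end pred [[218.56819372 169.39548713]
 [312.05939265 169.53102651]]
red [ 209  178   93   20 1616] [255.39913366 187.05074257]
```

```bash
python3 - <<'E'
from tgt import *
import pickle
P=pickle.load(open("ring.pkl","rb"));w=P["wrist"]
m=yellow(w);m[200:]=0;N,L,S,C=cv2.connectedComponentsWithStats(m)
for i in range(1,N):
    if S[i,4]>60:
        print(S[i].tolist(),onz(w,[C[i]],0)[0].round(4), proj(w,[[.697,.1887,0],[.6767,.023,0],[.5822,.203,0],[.5613,.037,0]])[np.argmin(np.hypot(*(np.array([[.697,.1887],[.6767,.023],[.5822,.203],[.5613,.037]])-onz(w,[C[i]],0)[0,:2]).T))].round(1),C[i].round(1))
V=__import__("ring2").views("ring.pkl")
Q=pickle.load(open("r3.pkl","rb"))
for n in("side","top"):
    p=Q[n];hsv=cv2.cvtColor(p["pixels"],cv2.COLOR_RGB2HSV);red=cv2.inRange(hsv,(0,130,50),(8,255,255))|cv2.inRange(hsv,(172,130,50),(180,255,255))
    N,Lb,S,C=cv2.connectedComponentsWithStats(red);print(n,[(S[i].tolist(),C[i].round(1).tolist()) for i in range(1,N) if S[i,4]>6])
    ps,r=np.array([.549,.1212,.2713]),R.from_euler('xyz',[151.3,0,82.95],degrees=True)
    print("pred band",proj(p,r.apply([[.041,0,.0168-.024],[.046,0,.0168-.024],[.036,0,.0168-.024]])+ps).round(1))
E
```

```text
[262, 29, 33, 35, 580] [0.6936 0.1888 0.    ] [285.   40.4] [282.2  40.6]
[178, 30, 32, 34, 551] [0.5794 0.2025 0.    ] [191.3  40.9] [189.2  41.6]
[185, 155, 30, 28, 381] [0.5583 0.0386 0.    ] [197.5 173.4] [195.1 172.6]
[262, 154, 30, 29, 387] [0.6745 0.0245 0.    ] [282.6 173.1] [281.  172.2]
side [([251, 169, 4, 4, 7], [252.3, 170.9]), ([226, 179, 14, 14, 49], [232.8, 185.4]), ([262, 181, 4, 2, 7], [263.7, 181.6])]
pred band [[230.9 185.1]
 [229.6 185.9]
 [232.2 184.3]]
top [([332, 137, 54, 45, 962], [354.6, 160.7])]
pred band [[193.7 199.2]
 [191.9 199. ]
 [195.5 199.5]]
```

View pics/t.png

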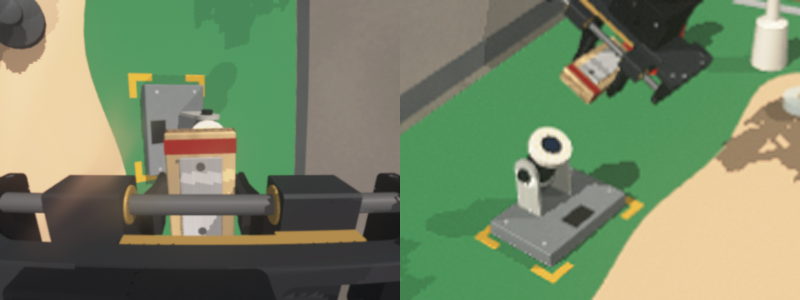

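```bash
python3 - <<'E'
from tgt import *
p,r=state()
t,T=target(.515,[.5897,.1175,.2115]); t=t+.002*np.array([.122,.9925,0]);print(t,T.as_euler('xyz',degrees=True));plan([(t,T,6)],(p,r))
E
```

```text
[0.58173109 0.12049342 0.22612092] [1.50492674e+02 1.27222187e-14 8.30000000e+01]
tot cm [0.33 0.67 5.53] rad [-0.014  0.001 -0.001] | per row [0.054 0.112 0.922] [-0.0023  0.0002 -0.0001]
```

drive_tool(angular=[[-0.014,0,0],[0,0,0],[0,0,0],[0,0,0],[0,0,0],[0,0,0],[0,0,0],[0,0,0],[0,0,0]], delta_pos=[[0.05,0.11,0.9],[0.05,0.11,0.9],[0.05,0.11,0.9],[0.05,0.11,0.9],[0.05,0.11,0.9],[0.05,0.11,0.9],[0,0,0],[0,0,0],[0,0,0]], gripper=[3,3,3,3,3,3,3,3,3])

```text
time_s: 19.1
tool_pos: [0.5812, 0.1207, 0.2281]
tool_rot: [150.4, 0.1, 83.0]
force: [-0.8, -0.4, -3.1]
grip_width: 0.0459
grasp_force: 30.0
```

```bash
python3 - <<'E'
from ring2 import *
from tgt import target
p,r=state();s=telemetry.get_obs();print(p,r.as_euler('xyz',degrees=True),s["grasp_force"],s["grip_width"],s["time_s"])
t,T=target(.515,[.5897,.1175,.2115]); t=t+.002*np.array([.122,.9925,0])
print("err cm (tool)",(r.inv().apply(t-p)*100).round(2),"rad",(r.inv()*T).as_rotvec().round(3))
b=eyes.read_camera("side");a=eyes.read_camera("top");Q=__import__("pickle").load(open("ring.pkl","rb"))
el,pts=edge(b,(217,215),12,165);print("ring side",el)
O=[(b,pts),(Q["top"],views("ring.pkl")["top"][2])]
for L in(.42,.47,.52):
    f=lambda v:res(np.r_[v,.088+.042*np.cos(L),L],O)
    q=least_squares(f,[.638,.112],loss="soft_l1",diff_step=1e-4);print(L,q.x.round(4),round(q.cost,2))
# die from side: band centre and mask centre vs prediction
hsv=cv2.cvtColor(b["pixels"],cv2.COLOR_RGB2HSV);red=cv2.inRange(hsv,(0,130,50),(8,255,255))|cv2.inRange(hsv,(172,130,50),(180,255,255))
N,Lb,S,C=cv2.connectedComponentsWithStats(red);print([(S[i].tolist(),C[i].round(1).tolist()) for i in range(1,N) if S[i,4]>15])
print("pred band",proj(b,r.apply([[.039,0,.0168-.024]])+p).round(1))
m=yellow(a);print("top die",[(round(d["p"],2),np.round(d["centre"])) for d in models.search_frame(b,"die")[:2]],"pred",proj(b,[p-.0043*r.as_matrix()[:,2]*-1]).round())
E
```

```text
[0.58122762 0.12065055 0.22813207] [1.50380958e+02 6.22432925e-02 8.29642939e+01] 29.986018930067075 0.04588367890869689 19.1
err cm (tool) [-0.01 -0.05  0.2 ] rad [ 0.002  0.001 -0.   ]
ring side ((216.82814025878906, 215.45355224609375), (16.445404052734375, 19.36041831970215), 105.69036102294922)
0.42 [0.6372 0.1134] 27.59
0.47 [0.6377 0.1128] 21.7
0.52 [0.6381 0.1122] 17.0
[([264, 154, 14, 30, 220], [271.8, 171.5]), ([216, 190, 14, 14, 51], [222.6, 196.2])]
pred band [[221.8 195.9]]
top die [(0.58, array([228., 192.]))] pred [[230. 192.]]
```

drive_tool(angular=[[0,0,0],[0,0,0],[0,0,0],[0,0,0],[0,0,0],[0,0,0],[0,0,0],[0,0,0]], delta_pos=[[0,0,0.2],[0,0,0],[0,0,0],[0,0,0],[0,0,0],[0,0,0],[0,0,0],[0,0,0]], gripper=[3,3,3,3,3,3,3,3])

```text
time_s: 20.05
tool_pos: [0.5821, 0.1204, 0.226]
tool_rot: [150.4, 0.1, 83.0]
force: [-0.3, -1.3, -2.1]
grip_width: 0.046
grasp_force: 30.0
```

```bash
python3 -c "
from h import *
s=telemetry.get_obs();print(s['tool_pos'],s['tool_rot'],s['grasp_force'],s['joint_velocities'].round(2));print(env.sign_off())"
```

```text
[0.58207206 0.12036447 0.22599336] [1.50415675e+02 7.10640247e-02 8.29575773e+01] 29.985748319886625 [-0.02  0.01  0.07 -0.03 -0.13  0.04 -0.01]
the job is handed in; nothing more can be done
None
```

The job is handed in at about 20 s, with no verdict returned: the camera stands on its mark (about 5 mm off at most) and the gripper holds the die steady at 30 N at the estimated focus point, though I measured the lens tilt only roughly (fits gave 0.55–0.61 rad; I used 0.515, within the stated 0.52 limit).

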